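# Clamp a bronze bush in the sliding length gauge

### The arm

A 6-joint arm with a two-finger parallel gripper is mounted at the origin on the work surface. World frame = base frame: x ahead of the robot, y to its left, z up, the work surface at z = 0. Lengths are in mm, angles in rad, forces in N, time in s.
With the tool pointing down it reaches from about 300 to 775 mm from the base axis. Payload 14.6 kg.
Tool frame: the origin (TCP) lies on the centre line of the jaws, within the pads' length; the fingertips stand 19 mm ahead of it and the grasp point (between the pads) is the TCP (bot.tip_reach is the distance from the TCP to the fingertips, in mm); z points along the fingers, y is the line along which they close (so a half turn about z gives the same grasp; the last joint's range is limited). The gripper opens to 85 mm and grips with 20 to 120 N. Pads are 22 mm wide; open, the fingers measure 114 mm over their backs; the gripper's body (76 mm by 85 mm) begins 54 mm behind the grasp point. The pads swing forward as they close: fully open they stand 13 mm farther back than shut.
Start: joints at [-1.407, 0.3, 1.521, -0, 1.321, -0.067], TCP at [125.81, -535.408, 250.281] pointing down, gripper open.
Joint ranges: [-3.03, 3.03], [-0.79, 2.21], [0.23, 2.52], [-1.04, 4.18], [0, 3.07], [-2.55, 2.55]. Speed limits (rad/s): [2.22, 2.22, 2.57, 3.14, 3.14, 3.14].

### API

Orientations are given as a unit quaternion [w, x, y, z].
In Python, from rig import bot gives the robot as it stands. Calls block until the motion is done:
- bot.move_to(position, orientation): joint-space move of the TCP to a pose.
- bot.servo_line(position, attitude=None, speed=150, until_force=None): straight line of the TCP; attitude=None keeps the orientation; speed is the mean speed in mm/s. With until_force (N) it stops when the force on the tool has changed by that much, and returns True; else False.
- bot.move_joints(angles): joint-space move.
- bot.move_gripper(opening, grip_force=None): finger opening in mm; grip_force is the grip in N (None keeps the last); returns when the fingers have stopped.
- bot.dwell(seconds).
- bot.ik(position, orientation): joint angles nearest the present ones, or None.
- bot.read_state(): the state.
- bot.read_camera(name): name is "scene" or "top" or "wrist"; returns a dict with "image" (400x640x3 uint8, blue, green, red), "depth" (400x640 float32, mm along the optical axis (not along the pixel's ray), 0 where there is no reading), "fovy" (degrees; the focal length in pixels is half the picture's height over the tangent of half this angle, whatever the lens; pixels are square), "cx", "cy" (the principal point, pixels), "eye" and "attitude" of the camera in the world; the wrist camera has in their place "mount" (4x4, takes a point from camera to tool coordinates, whose origin is the TCP and whose axes are the flange's). Camera axes: x right, y down, z forward; pixel columns grow to the right and rows downward; lengths in mm; the calibration is good to about 2 mm. A picture is of the moment at which its call begins: read the wrist's pose just before it.
A pose or a line that the arm cannot do raises bot.MotionError and nothing moves.
- bot.finish_job(): hands the job in; it is judged then, once.
The state is a dict: "clock": time; "joint_positions": joint angles; "qvel": joint speeds; "effort": joint torques, N m; "ee_pos": TCP position; "tool_rot": TCP orientation; "ft_force": force on the tool from outside, world axes, zero at the start; "moment": the same for the moment, N m; "grip_width": finger opening in mm; "grip_force": force on a finger pad.
Only numpy, scipy, OpenCV 4.12 (cv2) and the standard library are available. Lean on these libraries where they do the work, as an engineer would, in place of code of your own. Each camera call takes 0.05 s, during which the arm holds its last target. There are 200 camera calls.

### The job

Clamp the bronze bush in the blue twin-rod length gauge: turn the red knob anticlockwise to free the carriage, slide the carriage back, and lay the bronze bush from the wooden rack lengthwise in the groove between the two rods. Then slide the carriage up until the bush sits snug between the fixed end stop and the carriage, with no gap at either end, and turn the knob clockwise fully home so that the carriage is locked. Leave the steel bush, the two gears, the spanner, the jar and the can where they are.

Things in the scene. Friction and masses are not known exactly. Their poses are not given: they have to be found in the camera images.
- gauge: blue length gauge, fixed to the table (place and yaw vary). Origin: centre of the underside of its base plate (100 x 290 x 14 mm in x, y, z). Two steel rods, 12 mm diameter, run along its y from -120 to +130 mm, axes at x = +-14 mm, 36 mm up. A bush lying in the groove between the rods has its axis along y at x = 0, 57.9 mm up. An end block, top 50 mm up, stands at y = 126 to 140 mm
- stop (a point): centre of the working face (facing gauge +y) of the blue fixed end stop: gauge x = 0, y = -110 mm, 58 mm up; axes as the gauge. The stop is 64 mm wide in x, 22 mm thick, its top 85 mm up
- carriage (a joint): gap between the end stop's face and the carriage's face, m: 0.030 (closed) to 0.165 (fully back, towards the gauge's +y). It moves freely only when the knob is loosened; it needs about 3 N.
- jaw (a point): centre of the carriage's working face, facing the end stop (gauge -y), at gauge x = 0, 58 mm up; axes as the gauge. The grey carriage block is 64 mm wide in x, reaches 56 mm from this face towards gauge +y, and its top is 79 mm above the table
- clamp (a joint): angle of the red clamp knob on top of the carriage, rad: 0 = fully tight (bar along the rods), grows anticlockwise seen from above, 1.4 = fully loose. The clamp begins to bite below about 0.5. It needs up to about 0.25 N m and stays where it is left.
- knob_grip (a point): where to grip the red knob: on its vertical axis, 30 mm behind the carriage's face, 112 mm above the table. The knob is a bar 64 mm long, 16 mm wide, from 92 to 125 mm above the table. The point turns with the knob: z up, y along the bar, x across its width; a white stripe marks the bar's +y end, which points away from the end stop when tight
- rack: pale wooden rack, fixed to the table (place and yaw vary): board 200 x 130 x 12 mm (x, y, z), origin at the centre of its underside, with two grooves along its y at x = -55 and +55 mm, each between two 12 mm dowels at +-14 mm from the groove's middle, axes 16 mm up. One groove holds the bronze bush, the other the steel one
- bronze_bush: bronze-yellow round bush, 40 mm in diameter, 90 mm long, bore closed with flush black plugs, about 0.6 kg. Origin at its middle, y along its axis. It starts lying in a groove of the rack, axis 38 mm above the table
- steel_bush: bright steel bush, of the same size as the bronze one, in the other groove of the rack; not to be used. Origin at its middle, y along its axis
- big_gear: dark steel gear lying flat, 90 mm diameter, 34 mm tall with its hub; origin at the centre of its underside
- small_gear: brass gear lying flat, 64 mm diameter, 30 mm tall with its hub; origin at the centre of its underside
- spanner: steel spanner, 180 mm long along its x, lying flat; origin at the middle of its underside
- jar: white jar with a black cap, 60 mm diameter, 90 mm tall; origin at the centre of its underside
- oil_can: green can, 56 mm diameter, 100 mm tall; origin at the centre of its underside
Not all that is in view belongs to the job. What is shaped like the bronze_bush but turquoise is not meant.

How it is judged:
By the outcome, as a careful person would: the job done as asked, in the order asked, and still so for the second after the job is handed in, with the robot touching nothing.
It also fails if it takes over 67 s, if anything falls off the work surface, if the arm or the gripper's body presses on something with over 40 N, if the wrist force passes 120 N, or if a joint passes its speed limit or range.

## Working session

There is one attempt and no reset: what is moved stays moved. The work goes in short steps, each a Python script; the robot and the scene stay as the last script left them, time stands still between calls to the robot, and variables do not carry over. Pictures are saved under pics/ and viewed, at most 10 in all, crops included, and the job is handed in when it is done.

```bash
ls; mkdir -p pics; python3 - <<'E'
from rig import bot
import cv2,numpy as np
for n in("scene","top"):
    c=bot.read_camera(n); cv2.imwrite(f"pics/{n}0.png",c["image"]); np.savez(f"{n}0.npz",**c)
    print(n,c["fovy"],c["cx"],c["cy"],c["eye"],c["attitude"],(c["depth"]>0).mean())
print(bot.read_state())
E
```

```text
pics
scene 56.068195912465654 317.77894439331794 202.28971540751002 [1442.32252189   45.80150346  719.77438197] [-0.32005313  0.59616265  0.65603512 -0.33432621] 0.9960859375
top 52.71976708777797 318.49385744194905 198.64798438259987 [ 434.29797472    8.74953781 1113.05601268] [ 0.03997098 -0.70015781  0.7103122  -0.06031533] 0.99592578125
{'clock': 0.1, 'joint_positions': array([-1.40662359e+00,  3.00407013e-01,  1.52151495e+00, -9.14842308e-06,
        1.32071414e+00, -6.66094073e-02]), 'qvel': array([ 0.00101231, -0.00122525, -0.00199244, -0.00075532, -0.00202073,
       -0.00083012]), 'effort': array([ 5.66397175e-04, -5.44376600e+01, -3.62371266e+01, -6.98752433e-05,
        3.05155321e-03, -4.72909861e-06]), 'ee_pos': array([ 125.76522155, -535.23116152,  249.78443931]), 'tool_rot': array([-5.20884317e-04,  9.93349568e-01,  1.15136278e-01, -2.98663818e-05]), 'ft_force': array([0.37117637, 0.21811045, 0.19551396]), 'moment': array([-0.06351318,  0.01367345, -0.0592964 ]), 'grip_force': 0.0, 'grip_width': 85.15533166073699}
```

View pics/top0.png

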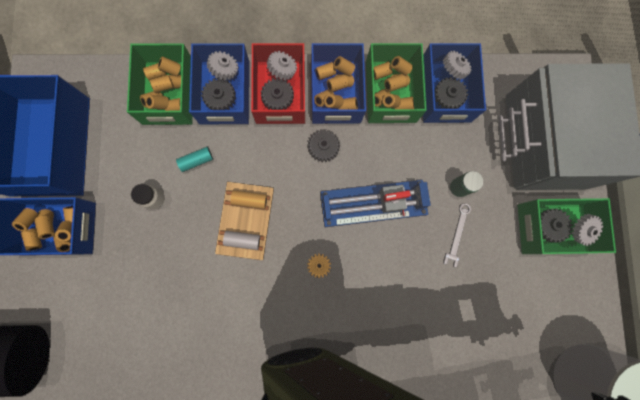

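View pics/scene0.png

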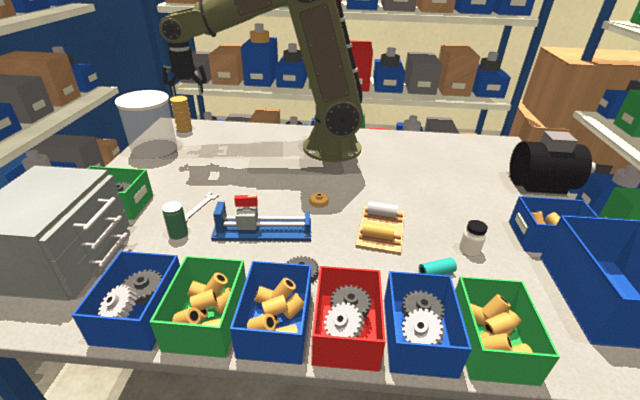

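The top view shows the gauge at about (375,203), with the stop at its right end (about 422), the carriage at 395 and the red knob at 400, its bar along the rods. The rack is at (245,220), with the bronze bush in its upper groove at (245,200) and the steel one at (240,240). The turquoise decoy is at (195,158). The scene view agrees: the tall stop is on the world -y side. Next I'll localise roughly and look closer with the wrist camera.

```bash
cat > h.py <<'E'
from rig import bot
import numpy as np, cv2
from scipy.spatial.transform import Rotation as R
def rot(q): return R.from_quat(np.roll(q,-1)).as_matrix()
def foc(c): return 200/np.tan(np.radians(float(c["fovy"]))/2)
def wcam(name):
    "camera dict with world pose M (3x3), eye"
    s=bot.read_state() if name=="wrist" else None
    c=dict(bot.read_camera(name))
    if s:
        T=np.eye(4);T[:3,:3]=rot(s["tool_rot"]);T[:3,3]=s["ee_pos"];T=T@np.array(c["mount"])
        c["M"],c["eye"]=T[:3,:3],T[:3,3]
    else: c["M"]=rot(c["attitude"])
    return c
def rays(c,uv):
    uv=np.atleast_2d(uv).astype(float);f=foc(c)
    return np.c_[(uv[:,0]-c["cx"])/f,(uv[:,1]-c["cy"])/f,np.ones(len(uv))]@np.array(c["M"]).T
def plane(c,uv,z):
    d=rays(c,uv); return np.array(c["eye"])+d*((z-c["eye"][2])/d[:,2])[:,None]
def tri(c1,p1,c2,p2):
    "closest point of two rays and their miss"
    a,b=rays(c1,p1)[0],rays(c2,p2)[0];e1,e2=np.array(c1["eye"]),np.array(c2["eye"])
    s=np.linalg.lstsq(np.c_[a,-b],e2-e1,rcond=None)[0]
    x,y=e1+s[0]*a,e2+s[1]*b
    return (x+y)/2,np.linalg.norm(x-y)
def down(yaw):
    "tool pointing down, closing line (tool y) at angle yaw+90deg: tool x along yaw"
    m=np.array([[np.cos(yaw),np.sin(yaw),0],[np.sin(yaw),-np.cos(yaw),0],[0,0,-1]])
    return np.roll(R.from_matrix(m).as_quat(),1)
E
python3 - <<'E'
from h import *
c=dict(np.load("top0.npz"));c["M"]=rot(c["attitude"])
for n,p,z in[("gauge",(375,203),14),("knob",(398,195),125),("rack",(245,220),12),("bronze",(246,200),58),("can",(473,181),100),("smallgear",(319,265),30)]:
    print(n,plane(c,p,z)[0].round())
s=bot.read_state(); w=bot.read_camera("wrist");print(np.round(w["mount"],3),w["fovy"],w["cx"],w["cy"])
for n,p in[("g",(420,-110,330)),("r",(400,140,330))]:
    for y in(0,np.pi,np.pi/2,-np.pi/2): print(n,y,bot.ik(p,down(y)))
E
```

```text
gauge [ 577. -180.   14.]
knob [ 582. -219.  125.]
rack [535. 177.  12.]
bronze [584. 168.  58.]
can [ 620. -421.  100.]
smallgear [411. -22.  30.]
[[ 1.00000e-03 -9.50000e-01 -3.14000e-01  8.01590e+01]
 [ 1.00000e+00  0.00000e+00  1.00000e-03 -7.38000e-01]
 [-1.00000e-03 -3.14000e-01  9.50000e-01 -1.23257e+02]
 [ 0.00000e+00  0.00000e+00  0.00000e+00  1.00000e+00]] 61.893099709069546 323.07411050858195 200.26327410623955
g 0 [-3.40551127e-01 -1.82370139e-02  1.69846755e+00 -4.44089210e-16
  1.46136212e+00  1.23024520e+00]
g 3.141592653589793 [-3.40551127e-01 -1.82370139e-02  1.69846755e+00 -4.44089210e-16
  1.46136212e+00 -1.91134745e+00]
g 1.5707963267948966 [-3.40551127e-01 -1.82370139e-02  1.69846755e+00 -4.44089210e-16
  1.46136212e+00 -3.40551127e-01]
g -1.5707963267948966 None
r 0 [ 2.50204060e-01 -4.29462624e-02  1.72244882e+00 -4.44089210e-16
  1.46209009e+00  1.82100039e+00]
r 3.141592653589793 [ 2.50204060e-01 -4.29462624e-02  1.72244882e+00 -4.44089210e-16
  1.46209009e+00 -1.32059227e+00]
r 1.5707963267948966 [ 2.50204060e-01 -4.29462624e-02  1.72244882e+00 -4.44089210e-16
  1.46209009e+00  2.50204060e-01]
r -1.5707963267948966 None
```

```bash
python3 - <<'E'
from h import *
for n,p in[("g1",(630,-190,350)),("g2",(510,-190,350)),("r1",(480,150,350)),("r2",(600,150,350))]:
    bot.move_to(p,down(np.pi/2)); bot.dwell(.15)
    c=wcam("wrist"); np.savez(n+".npz",**c); cv2.imwrite(f"pics/{n}.png",c["image"])
print(bot.read_state()["clock"])
a=[cv2.imread(f"pics/{n}.png") for n in("g1","g2","r1","r2")]
cv2.imwrite("pics/all.png",cv2.resize(np.vstack([np.hstack(a[:2]),np.hstack(a[2:])]),(800,500)))
E
```

```text
5.5583
```

View pics/all.png

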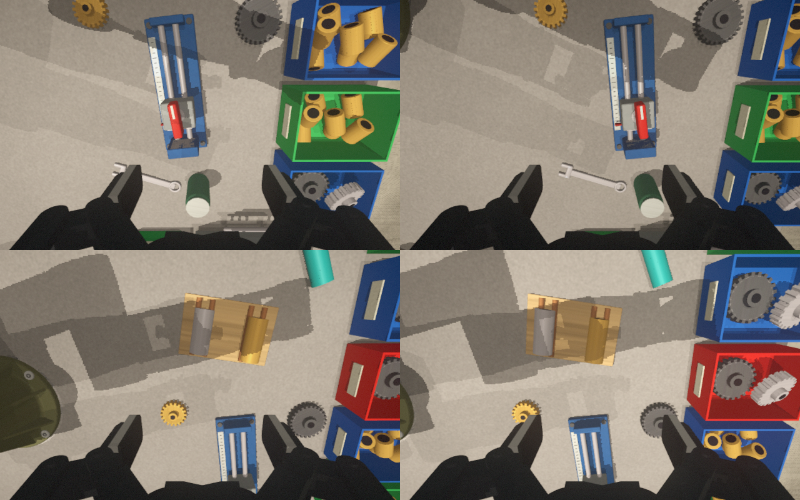

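View pics/g1.png

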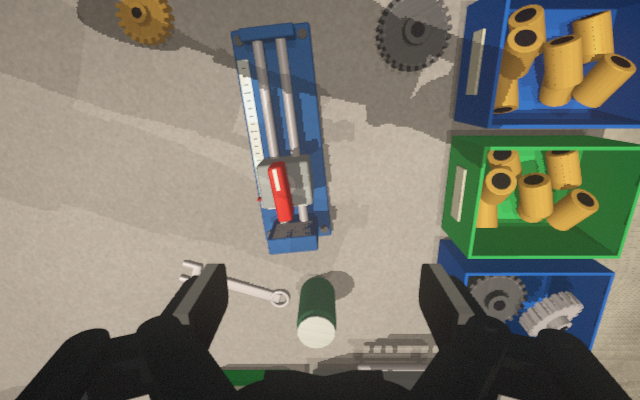

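The wrist views are clear. In g1 the red knob runs from (272,165) to (288,220), with its stripe at the upper end (gauge +y). The rods run from (260,40) to (300,220) and the carriage is at (285,182). In r1 the bronze bush is the right-hand one on the rack and the steel one is on the left. Next I'll measure with masks.

```bash
cat > meas.py <<'E'
from h import *
def L(n): return dict(np.load(n+".npz"))
def big(m):
    m=cv2.morphologyEx(m,cv2.MORPH_CLOSE,np.ones((5,5)))
    return max(cv2.findContours(m,cv2.RETR_EXTERNAL,cv2.CHAIN_APPROX_NONE)[0],key=cv2.contourArea)
def rect(c,cnt,z):
    P=plane(c,cnt[:,0,:],z)[:,:2].astype(np.float32)
    b=cv2.boxPoints(cv2.minAreaRect(P)); e=[b[1]-b[0],b[2]-b[1]]; l=[np.linalg.norm(v) for v in e]
    d=e[int(np.argmax(l))]; d=d*np.sign(d[1])
    return b.mean(0).round(1),np.round(sorted(l),1),np.degrees(np.arctan2(-d[0],d[1])).round(2)  # yaw: long axis = y
def near(m,uv,r):
    k=np.zeros_like(m);cv2.circle(k,(int(uv[0]),int(uv[1])),r,255,-1);return m&k
E
python3 - <<'E'
from meas import *
vis=[]
for grp in(("g1","g2"),("r1","r2")):
    cen={}
    for n in grp:
        c=L(n);im=c["image"];h=cv2.cvtColor(im,cv2.COLOR_BGR2HSV);o=im.copy()
        if n[0]=="g":
            red=cv2.inRange(h,(0,170,90),(8,255,255))|cv2.inRange(h,(172,170,90),(180,255,255))
            blue=cv2.inRange(h,(100,110,40),(120,255,255))
            px=(285,182) if n=="g1" else (380,182)
            blue=near(blue,(px[0],140),125)
            things=[("knob",near(red,px,60),125),("base",blue,14)]
        else:
            px=(405-0,135) if n=="r1" else (315,130)
            sat=cv2.inRange(h,(12,150,60),(28,255,255)); wood=cv2.inRange(h,(8,50,60),(30,255,255))
            things=[("bronze",near(sat,px,70),38),("board",near(wood,(px[0]-40,px[1]),110),12)]
        for t,m,z in things:
            k=big(m);cv2.drawContours(o,[k],-1,(0,255,0) if t in("knob","bronze") else (255,0,255),1)
            (x,y),s,a=cv2.minAreaRect(k); cen.setdefault(t,[]).append((c,(x,y)))
            print(n,t,(round(x),round(y)),np.round(s),rect(c,k,z))
        vis.append(o)
    for t,v in cen.items(): print(t,"tri",tri(*v[0],*v[1]))
cv2.imwrite("pics/vis.png",np.vstack([np.hstack([vis[0][:270,180:480],vis[1][:270,280:580]]),np.hstack([vis[2][:270,250:550],vis[3][:270,150:450]])]))
E
```

```text
g1 knob (281, 192) [58. 16.] (array([ 583.1, -216.1], dtype=float32), array([18.1, 65.5], dtype=float32), np.float32(8.73))
g1 base (281, 131) [214.  78.] (array([ 577.1, -176.2], dtype=float32), array([ 97.5, 287.6], dtype=float32), np.float32(5.92))
g2 knob (386, 192) [60. 17.] (array([ 578.7, -215.3], dtype=float32), array([17.7, 68.6], dtype=float32), np.float32(9.19))
g2 base (367, 94) [139.  78.] (array([ 570.4, -121.7], dtype=float32), array([ 97.7, 175.8], dtype=float32), np.float32(5.97))
knob tri (array([ 581.24451914, -218.78072344,  111.85420558]), np.float64(1.1604391232572462))
base tri (array([ 570.20699416, -134.64781036,   70.3560662 ]), np.float64(46.79655369802123))
r1 bronze (407, 135) [34. 91.] (array([586.8, 172.4], dtype=float32), array([ 43.9, 113.6], dtype=float32), np.float32(-8.34))
r1 board (353, 125) [193. 106.] (array([521.7, 181.9], dtype=float32), array([141. , 264.7], dtype=float32), np.float32(83.72))
r2 bronze (315, 137) [30. 89.] (array([588.6, 172. ], dtype=float32), array([ 38.4, 115. ], dtype=float32), np.float32(-8.35))
r2 board (272, 125) [162. 107.] (array([531.1, 181.9], dtype=float32), array([143.9, 216. ], dtype=float32), np.float32(84.05))
bronze tri (array([589.06516344, 173.69653279,  32.32296906]), np.float64(0.8914112452128314))
board tri (array([524.02657273, 181.92387004, -23.13323121]), np.float64(0.0426499244426716))
```

View pics/vis.png

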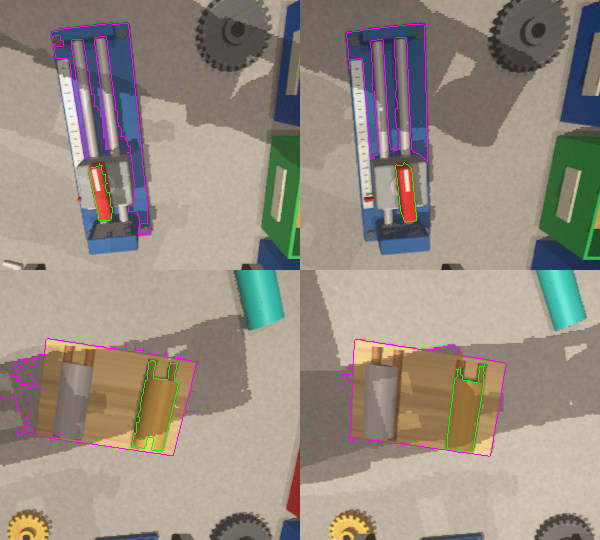

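The overlay shows clean knob and base outlines: gauge yaw is about 5.95° and the knob axis is near (581,-217). The bush mask includes dowel ends at the top (rows 362-378), so I'll open it. The stop's top front edge is near (294,238) in g1 and (385,237) in g2.

```bash
python3 - <<'E'
from meas import *
print("stop edge",tri(L("g1"),(294,238),L("g2"),(385,237)),plane(L("g1"),(294,238),85)[0])
v=[]
for n,px in(("r1",(405,135)),("r2",(315,130))):
    c=L(n);h=cv2.cvtColor(c["image"],cv2.COLOR_BGR2HSV)
    m=near(cv2.inRange(h,(12,150,60),(28,255,255)),px,70)
    m=cv2.morphologyEx(m,cv2.MORPH_CLOSE,np.ones((5,5)));m=cv2.morphologyEx(m,cv2.MORPH_OPEN,cv2.getStructuringElement(2,(21,21)))
    k=big(m);r=cv2.minAreaRect(k);v+=[(c,r[0])];print(n,r,rect(c,k,38),rect(c,k,45))
print(tri(*v[0],*v[1]))
# bright red top face of knob
v=[]
for n,px in(("g1",(285,182)),("g2",(380,182))):
    c=L(n);h=cv2.cvtColor(c["image"],cv2.COLOR_BGR2HSV);m=near(cv2.inRange(h,(0,120,200),(8,255,255))|cv2.inRange(h,(172,120,200),(180,255,255)),px,60)
    k=big(m);r=cv2.minAreaRect(k);v+=[(c,r[0])];print(n,r,rect(c,k,125))
print(tri(*v[0],*v[1]), bot.tip_reach)
# top camera cross-check of the knob
c=L("top0");c["M"]=rot(c["attitude"]);h=cv2.cvtColor(c["image"],cv2.COLOR_BGR2HSV)
m=near(cv2.inRange(h,(0,150,90),(8,255,255))|cv2.inRange(h,(172,150,90),(180,255,255)),(398,195),30);print(rect(c,big(m),125))
E
```

```text
stop edge (array([ 591.12122036, -292.18469233,   74.34483599]), np.float64(2.164785763095963)) [ 592.11968675 -288.47024505   85.        ]
r1 ((405.3590087890625, 138.34918212890625), (33.61152267456055, 62.01240158081055), 13.240520477294922) (array([586.3, 169.6], dtype=float32), array([43.7, 77.9], dtype=float32), np.float32(-8.2)) (array([584.6, 170.6], dtype=float32), array([43. , 76.7], dtype=float32), np.float32(-8.2))
r2 ((313.6473693847656, 145.29190063476562), (29.803211212158203, 71.08673858642578), 8.746162414550781) (array([586.8, 161.1], dtype=float32), array([38.2, 92.9], dtype=float32), np.float32(-8.82)) (array([587. , 162.2], dtype=float32), array([37.6, 91.4], dtype=float32), np.float32(-8.82))
(array([586.54120687, 166.82310279,  38.65060573]), np.float64(7.994980738440791))
g1 ((278.97381591796875, 194.67959594726562), (53.99961471557617, 12.150975227355957), 77.73522186279297) (array([ 581., -219.], dtype=float32), array([13.5, 61.3], dtype=float32), np.float32(9.79))
g2 ((387.47540283203125, 194.77293395996094), (52.907936096191406, 12.387284278869629), 83.82982635498047) (array([ 580.6, -218.4], dtype=float32), array([13.4, 60.9], dtype=float32), np.float32(9.03))
(array([ 580.80404655, -218.2943743 ,  123.61185358]), np.float64(0.7143284124827989)) 19.0
(array([ 581.8, -217.5], dtype=float32), array([14. , 59.8], dtype=float32), np.float32(8.75))
```

```bash
cat >> h.py <<'E'
GY=np.radians(5.95); ey=np.array([-np.sin(GY),np.cos(GY),0])
def st(t=""):
    s=bot.read_state();print(t,"t%.1f"%s["clock"],s["ee_pos"].round(1),"F",s["ft_force"].round(1),"Mz %.2f"%s["moment"][2],"w %.1f"%s["grip_width"],"g %.0f"%s["grip_force"]);return s
E
python3 - <<'E'
from h import *
K=np.array([581,-218.3,112.]); a0=np.pi/2+np.radians(9.2); a1=np.pi/2+GY+1.38
bot.move_gripper(45)
bot.move_to(K+[0,0,70],down(a0)); bot.servo_line(K,speed=120); st("at")
bot.move_gripper(0,60); st("grip")
for k in(.33,.67,1): bot.move_to(K,down(a0+k*(a1-a0))); st("turn")
print(bot.servo_line(K+110*ey,speed=100,until_force=25)); st("back")
c=wcam("wrist");np.savez("k1.npz",**c)
bot.move_gripper(45); P=bot.read_state()["ee_pos"]
bot.servo_line(P+[0,0,100],speed=200)
bot.dwell(.1);c=wcam("wrist");np.savez("k2.npz",**c);t=wcam("top");np.savez("t2.npz",**t);st()
cv2.imwrite("pics/k2.png",np.vstack([c["image"],t["image"]])[:, :])
cv2.imwrite("pics/k2.png",np.vstack([cv2.resize(c["image"],(480,300)),cv2.resize(t["image"][120:280,250:506],(480,300))]))
E
```

```text
at t8.3 [ 581.4 -218.3  112.8] F [ 0.3 -1.2  0.7] Mz 0.03 w 45.0 g 0
grip t8.6 [ 581.5 -218.4  113. ] F [0.8 1.3 6.6] Mz -0.03 w 15.4 g 59
turn t9.1 [ 581.2 -218.5  113. ] F [-2.6  0.2  6.9] Mz 0.09 w 15.3 g 59
turn t9.6 [ 580.9 -218.8  112.9] F [-4.  -1.1  8.5] Mz 0.13 w 15.4 g 60
turn t10.1 [ 580.9 -218.9  112.9] F [-5.6 -1.5  9.4] Mz 0.17 w 15.0 g 60
False
back t11.4 [ 569.5 -108.9  112.9] F [-6.   0.8 10. ] Mz 0.14 w 15.1 g 60
 t12.7 [ 569.2 -108.8  210.5] F [-0.2 -0.3 -0.1] Mz 0.06 w 45.1 g 0
```

View pics/k2.png

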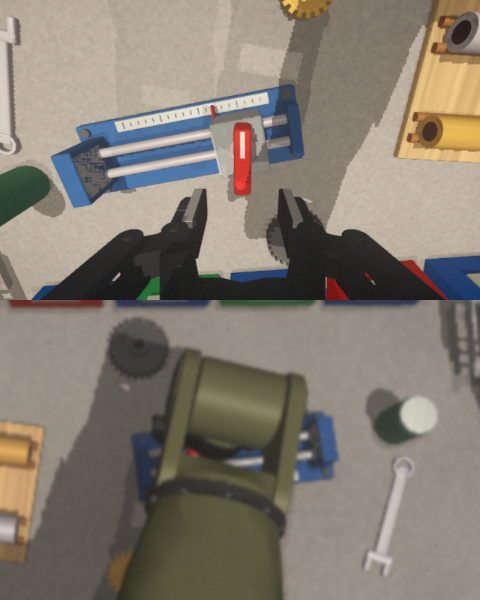

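The carriage has moved back and the knob now lies across the rods, at (242,160) in the upper crop. The gauge groove is clear and the bronze bush is the rack's outer one. Now I'll pick it up.

```bash
python3 - <<'E'
from h import *
B=np.array([586.7,162.5,44.]); a=np.pi/2-np.radians(8.4)
bot.move_gripper(75)
bot.move_to(B+[0,0,110],down(a)); print(bot.servo_line(B,speed=120,until_force=12)); st("at")
bot.move_gripper(0,70); st("grip")
P=bot.read_state()["ee_pos"]
bot.servo_line(P+[0,0,120],speed=150); bot.dwell(.15); st("lift")
c=wcam("wrist");np.savez("b1.npz",**c);s=wcam("scene");np.savez("s1.npz",**s)
cv2.imwrite("pics/b1.png",np.vstack([cv2.resize(c["image"],(480,300)),cv2.resize(s["image"][120:280,200:456],(480,300))]))
E
```

```text
False
at t16.0 [587.1 162.6  44.8] F [0.4 1.  0. ] Mz 0.05 w 75.1 g 0
grip t16.4 [587.8 162.5  45.1] F [ 4.4 -1.5  6.3] Mz 0.00 w 38.2 g 70
lift t17.5 [587.4 162.4 164. ] F [ 0.3 -0.3 -5.7] Mz 0.02 w 37.6 g 71
```

View pics/b1.png

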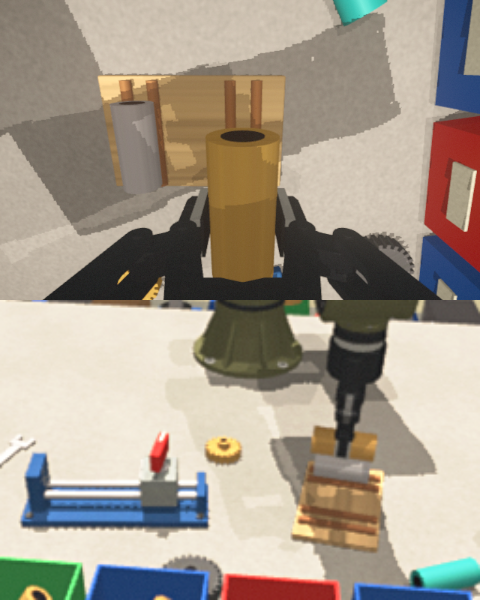

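The bush is held level between the pads; its near end face has its plug at (242,136) in the crop. The rack's groove is empty, the steel bush is undisturbed, and the scene crop shows the carriage back. I'll estimate the bush's lengthwise offset in the grip and then place it.

```bash
python3 - <<'E'
from h import *
c=dict(np.load("b1.npz")); e=plane(c,(323,197),164+13.4)[0]; lo=plane(c,(323,171),164-26.6)[0]
off=(np.mean([e[1],lo[1]])-162.4)/np.cos(np.radians(8.4))-45; print("end",e,lo,"bush centre rel TCP",off)
off=float(np.clip(off,-12,12))
K=np.array([581,-218.3,0.]); T=K-(5+off)*ey; q=down(np.pi/2+GY)
bot.move_to(T+[0,0,175],q); bot.servo_line(T+[0,0,90],speed=150); bot.dwell(.15); st("pre")
print(bot.servo_line(T+[0,0,59],speed=35,until_force=8)); s=st("down")
bot.move_gripper(60); bot.dwell(.1); st("open")
P=bot.read_state()["ee_pos"]; bot.servo_line(P+[0,0,110],speed=200)
# back off over the carriage side to view
bot.move_to(np.array([569.5,-108.9,215]),down(np.pi/2+GY+1.38)); bot.dwell(.15); st()
c=wcam("wrist");np.savez("p1.npz",**c);s=wcam("scene")
cv2.imwrite("pics/p1.png",np.vstack([cv2.resize(c["image"],(480,300)),cv2.resize(s["image"][170:270,180:340],(480,300))]))
E
```

```text
end [593.69125977 207.80976612 177.4       ] [593.5467298  207.57401049 137.4       ] bush centre rel TCP 0.7830334420365404
pre t19.9 [ 582.1 -224.2   91.3] F [-0.1 -0.8 -5.9] Mz 0.05 w 37.6 g 71
True
down t20.6 [ 581.9 -224.    65.3] F [ 5.  -0.6  1.4] Mz 0.01 w 37.8 g 71
open t21.0 [ 580.7 -223.7   64.4] F [ 0.4  0.  -0.4] Mz -0.00 w 60.1 g 0
 t23.0 [ 569.4 -109.3  214.5] F [-0.7 -0.1  0.1] Mz -0.04 w 59.8 g 0
```

View pics/p1.png

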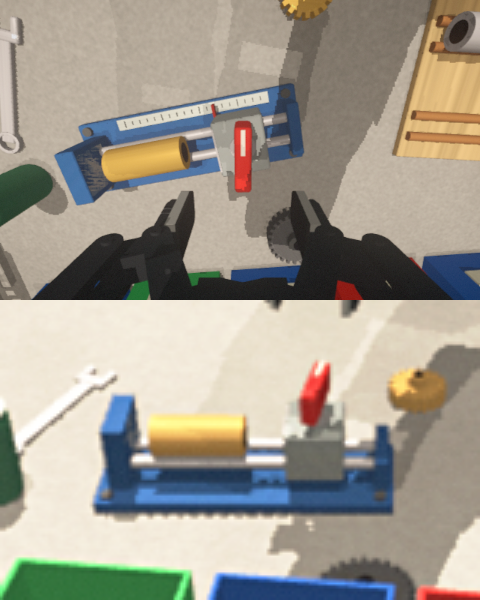

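The bush lies in the groove parallel to the rods, with gaps at both ends. Scene crop: stop at x≈120, bush 148-245, carriage 287. Now I'll close the carriage and lock it.

```bash
python3 - <<'E'
from h import *
K=np.array([569.6,-108.9,112.]); a1=np.pi/2+GY+1.38
bot.move_gripper(45)
bot.servo_line(K,speed=120); bot.move_gripper(0,60); st("grip")
s0=bot.read_state()["ee_pos"]
print(bot.servo_line(K-50*ey,speed=80,until_force=30)); st("near")
print(bot.servo_line(K-85*ey,speed=20,until_force=22)); s=st("contact")
P=s["ee_pos"]; print("travel",(P-s0)@-ey)
P=np.r_[P[:2],112]-0.7*ey; 
for k in np.linspace(1.38,0,5)[1:]:
    bot.move_to(P,down(np.pi/2+GY+k)); st("turn %.2f"%k)
c=wcam("wrist");np.savez("f1.npz",**c)
E
```

```text
grip t24.8 [ 569.9 -109.   112.7] F [-1.5  0.7  6.6] Mz -0.05 w 15.1 g 59
False
near t25.5 [ 575.  -159.1  112.7] F [-2.1 -1.5  6.9] Mz -0.02 w 14.9 g 60
True
contact t26.3 [ 576.  -168.3  112.7] F [-2.2  4.2  6.9] Mz -0.02 w 15.3 g 60
travel 59.70079167553546
turn 1.03 t26.8 [ 576.1 -168.2  112.7] F [-5.5  7.1  9.6] Mz -0.11 w 15.1 g 61
turn 0.69 t27.2 [ 576.1 -168.1  112.7] F [-4.1  8.5  9.9] Mz -0.13 w 15.0 g 61
turn 0.34 t27.6 [ 576.2 -168.   112.7] F [-1.9  9.4  8.4] Mz -0.14 w 15.2 g 61
turn 0.00 t28.0 [ 576.4 -168.   112.7] F [-1.1  9.4  7.3] Mz -0.17 w 15.1 g 60
```

```bash
python3 - <<'E'
from h import *
P=np.array([576.2,-168.9,112.])
for k in(-.04,-.08,-.12,-.16):
    bot.move_to(P,down(np.pi/2+GY+k)); s=st("turn %.2f"%k)
    if abs(s["moment"][2])>1.0: break
bot.move_gripper(45); P=bot.read_state()["ee_pos"]; bot.servo_line(P+[0,0,90],speed=200)
bot.move_to(np.array([630,-170,300.]),down(np.pi/2)); bot.dwell(.15); c=wcam("wrist");np.savez("f1.npz",**c)
bot.move_to(np.array([510,-170,300.]),down(np.pi/2)); bot.dwell(.15); d=wcam("wrist");np.savez("f2.npz",**d);st()
s=wcam("scene")
cv2.imwrite("pics/f1.png",np.hstack([cv2.resize(x,(400,500)) for x in(c["image"][50:300,170:370],s["image"][170:270,190:270])]))
from meas import *
for x,px in((c,(275,200)),(d,(410,200))):
    h=cv2.cvtColor(x["image"],cv2.COLOR_BGR2HSV)
    m=near(cv2.inRange(h,(0,120,200),(8,255,255))|cv2.inRange(h,(172,120,200),(180,255,255)),px,110);print(rect(x,big(m),125))
E
```

```text
turn -0.04 t28.3 [ 576.4 -168.   112.8] F [-2.5  7.6  8.7] Mz 1.36 w 15.2 g 65
 t30.8 [ 510.6 -170.   299.5] F [-0.2 -0.2  0.1] Mz 0.05 w 45.3 g 0
(array([ 575.9, -167.6], dtype=float32), array([13.8, 61.3], dtype=float32), np.float32(5.8))
(array([ 576.3, -177.6], dtype=float32), array([13.7, 41.5], dtype=float32), np.float32(6.09))
```

View pics/f1.png

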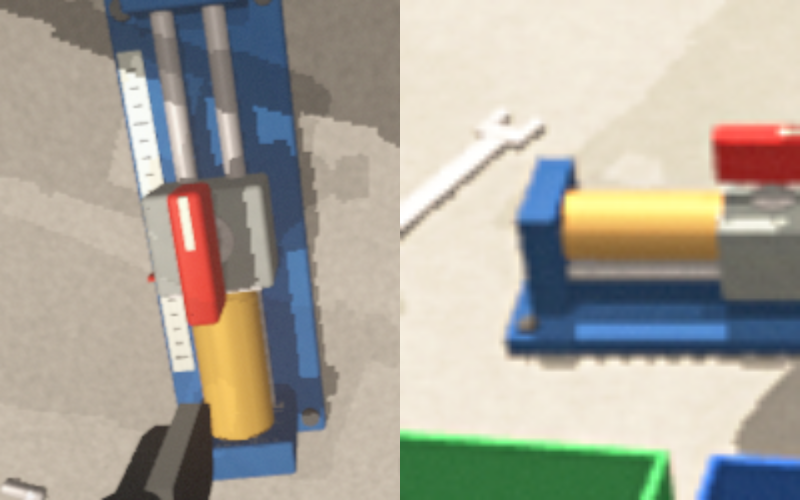

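The knob hit its hard stop (the moment jumped) and its bar lies at 5.8-6.1°, the gauge's yaw. The picture shows the bush touching both the stop (x≈565, right half) and the carriage (720), with no gap. The gripper is clear, so I'm handing in.

```bash
python3 -c "
from rig import bot
print(bot.finish_job())"
```

```text
the job is handed in; nothing more can be done
None
```

The bronze bush is clamped snug between the end stop and the carriage, the knob is turned clockwise fully home, nothing else was moved on purpose, and the job is handed in at about 31 s.

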